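# Lift a cast bracket from its mould and hold it over the gauge pins

## Task

Lift the orange cast bracket out of its open aluminium mould by the upright rib, carry it across without knocking over or shifting the timer, bottle and vial that stand in between, and stop with it hovering level over the green pin gauge for a check by eye: its larger hole straight above the thicker pin, its smaller hole straight above the thinner pin, with the underside about 1 cm above the pin tips and never touching the gauge. Finish like that, still holding the bracket motionless in the gripper; do not lower it onto the pins or let go.

Things in the scene. Friction and masses are not known exactly. Their poses are not given: they have to be found in the camera images.
- bracket: loose orange cast bracket, about 60 g: plate 80 x 36 x 8 mm (x, y, z) with an upright rib across its middle, 12 mm thick in x, 30 mm long in y, its top 34 mm above the underside; grip the rib, fingers closing along x. Origin: centre of the plate's underside, z up. Starts in the mould, axes along the mould's, 1.5 mm play all round, underside 12 mm above the bench, plate flush with the mould's top
- hole_large (a point): centre of the bracket's larger hole (13 mm), at the plate's underside, at bracket x = -27 mm; turns with the bracket
- hole_small (a point): centre of the bracket's smaller hole (9 mm), at the plate's underside, at bracket x = +27 mm; turns with the bracket
- rib_top (a point): middle of the top of the bracket's rib, 34 mm above the underside
- mould: open casting mould, bare aluminium block 104 x 60 x 20 mm (x, y, z), fixed, with a pocket 83 x 39 mm, 8 mm deep in its top. Origin: centre of its underside, on the bench; z up. Mould and gauge stand one on each side of the row of bystanders, either one nearer the robot; yaw varies
- gauge: pin gauge, fixed: green base 96 x 44 x 12 mm (x, y, z) with two upright steel pins, 10 mm thick at x = -27 mm and 6 mm thick at x = +27 mm, both 24 mm tall above the base (tips 36 mm above the bench). Origin: centre of the underside, on the bench; z up. Yaw varies
- pin_large (a point): centre of the tip of the gauge's thicker pin (10 mm), 36 mm above the bench; the larger hole goes above it
- pin_small (a point): centre of the tip of the gauge's thinner pin (6 mm), 36 mm above the bench; the smaller hole goes above it
- timer: bystander: white countdown timer, 39 x 68 x 66 mm (x, y, z), loose, between mould and gauge. Origin: centre of its underside. The three bystanders stand in a row, in any order, about 80 mm apart
- bottle: bystander: round brown bottle with a black cap, 43 mm across, 85 mm tall, loose, in the same row. Origin: centre of its underside
- vial: bystander: small round vial with a purple cap, 26 mm across, 55 mm tall, loose, in the same row. Origin: centre of its underside

How it is judged:
On the way:
1. the bracket is lifted clear of the mould in the gripper (z of bracket in the frame of mould above 0.03 m and contact force between bracket and mould below 0.1 N and contact force between bracket and the fingers above 0.5 N), for 0.2 s.
At the end, for the whole second after the job is handed in: The bracket hangs still in the fingers, level within 0.12 rad, each hole within 5 mm of its own pin seen from above, underside 3 to 20 mm above both pin tips, not touching the gauge; timer, bottle and vial upright and within 20 mm of where they stood (horizontal distance between hole_large and pin_large below 0.005 m and horizontal distance between hole_small and pin_small below 0.005 m and z of hole_large in the frame of pin_large between 0.003 and 0.02 m and z of hole_small in the frame of pin_small between 0.003 and 0.02 m and angle between bracket's own z axis and vertical below 0.12 rad and contact force between bracket and the fingers above 0.5 N and contact force between bracket and gauge below 0.1 N and linear speed of bracket below 0.02 m/s and not (distance of timer from where it was at the start of the episode above 0.02 m or angle between timer's own z axis and vertical above 0.35 rad) and not (distance of bottle from where it was at the start of the episode above 0.02 m or angle between bottle's own z axis and vertical above 0.35 rad) and not (distance of vial from where it was at the start of the episode above 0.02 m or angle between vial's own z axis and vertical above 0.35 rad)); the arm keeps its last pose, push and grip.
It fails at once if the bracket touches the gauge (contact force between bracket and gauge above 0.5 N).
It fails at once if the timer is shifted by more than 20 mm or tipped (distance of timer from where it was at the start of the episode above 0.02 m or angle between timer's own z axis and vertical above 0.35 rad).
It fails at once if the bottle is shifted by more than 20 mm or tipped (distance of bottle from where it was at the start of the episode above 0.02 m or angle between bottle's own z axis and vertical above 0.35 rad).
It fails at once if the vial is shifted by more than 20 mm or tipped (distance of vial from where it was at the start of the episode above 0.02 m or angle between vial's own z axis and vertical above 0.35 rad).
It also fails if it takes over 32 s, if anything falls off the work surface, if the arm or the gripper's body presses on something with over 40 N, if the wrist force passes 120 N, or if a joint passes its speed limit or range.

## Robot

A 6-joint arm with a two-finger parallel gripper is mounted at the origin on a cart in front of the work surface, level with it; the furniture and walls round the work are solid. World frame = base frame: x ahead of the robot, y to its left, z up, the work surface at z = 0. Lengths are in m, angles in rad, forces in N, time in s.
With the tool pointing down it reaches from about 0.275 to 0.875 m from the base axis. Payload 12.5 kg.
Tool frame: the origin (TCP) lies at the very end of the fingers, on their centre line; the grasp point (between the pads) lies ctrl.grip_point_offset behind it (ctrl.grip_point_offset is the distance from the TCP to the grasp point, in m); z points along the fingers, y is the line along which they close (so a half turn about z gives the same grasp; the last joint's range is limited). The gripper opens to 85 mm and grips with 20 to 120 N. Pads are 22 mm wide; open, the fingers measure 114 mm over their backs; the gripper's body (76 mm by 85 mm) begins 54 mm behind the grasp point. The pads swing forward as they close: fully open they stand 13 mm farther back than shut.
Start: joints at [1.035, 0.351, 1.652, -0, 1.139, -0.085], TCP at [0.24, 0.495, 0.206] pointing down, gripper open.
Joint ranges: [-2.75, 2.75], [-0.79, 2.1], [0.01, 2.65], [-1.57, 4.71], [0.07, 3.14], [-2.87, 2.87]. Speed limits (rad/s): [2.22, 2.22, 2.79, 3.14, 3.14, 3.14].

## Interface

Orientations are given as [roll, pitch, yaw] about the fixed x, y, z axes, in that order (R = Rz(yaw) Ry(pitch) Rx(roll)).
In Python, from bench import ctrl gives the robot as it stands. The module is installed in compiled form; this text tells all that it offers.
- The arm moves only by the shell command python3 -m creep 'ROWS' [FORCE]. ROWS is JSON, one flat list of numbers, 7 for each row, row after row: the turn, a rotation vector about the tool's x, y, z in units of 5 degrees (1.0 is 5 degrees), then the shift along the tool's x, y, z in cm, then the finger opening in cm, from 0 to 8.54. A call has 1 to 12 rows; each row is the pose to reach, as a shift and turn from the pose commanded when the call began, along the tool's axes at that moment; what a row does not reach only later rows make up. A row lasts 1/12 s, in which the tool goes at most 41.7 mm and 7.16 degrees, less where a joint would pass 70% of its speed; a pose out of reach is approached as far as the arm can. A call with a gripper value outside its range is refused whole. The fingers move at their own pace and stop on an object; FORCE is the grip in N (left out, the last holds). Time passes only in rows, so rows that repeat a pose let the fingers close. It gives the time, the measured TCP pose, the force, the opening and the grip force at its end, in the units of the state.
- ctrl.get_state(): the state, without advancing time (a new reading comes with each control period).
- ctrl.grab_frame(name): name is "scene" or "top" or "wrist"; returns a dict with "img" (384x512x3 uint8, red, green, blue), "z_map" (384x512 float32, m along the optical axis (not along the pixel's ray), 0 where there is no reading), "fx", "fy", "cx", "cy" (pixels), "xyz" and "attitude" of the camera in the world; the wrist camera has in their place "T_tool_cam" (4x4, takes a point from camera to tool coordinates, whose origin is the TCP and whose axes are the flange's). Camera axes: x right, y down, z forward; pixel columns grow to the right and rows downward; lengths in m; the calibration is good to about 2 mm. A picture is of the moment at which its call begins: read the wrist's pose just before it.
- ctrl.hand_in(): hands the job in; it is judged then, once.
The state is a dict: "time_s": time; "q": joint angles; "joint_velocities": joint speeds; "joint_efforts": joint torques, N m; "eef_pos": TCP position; "ee_rot": TCP orientation; "ft_force": force on the tool from outside, world axes, zero at the start; "torque": the same for the moment, N m; "finger_gap": opening from 0.0 (shut) to 1.0 (fully open); "finger_force": force on a finger pad.
Only numpy, scipy, OpenCV 4.12 (cv2) and the standard library are available. Lean on these libraries where they do the work, as an engineer would, in place of code of your own. Each camera call takes 0.05 s, during which the arm holds its last target. There are 200 camera calls.

## Working session

There is one attempt and no reset: what is moved stays moved. The work goes in short steps, Python scripts to look and compute and a shell command to move; the robot and the scene stay as the last step left them, time stands still between calls to the robot, and variables do not carry over. Pictures are saved under pics/ and viewed, at most 10 in all, crops included, and the job is handed in when it is done.

```bash
mkdir -p pics
cat > h.py <<'E'
import numpy as np,cv2
from scipy.spatial.transform import Rotation as R
from bench import ctrl
def grab(name):
    s=ctrl.get_state(); f=ctrl.grab_frame(name)
    if 'T_tool_cam' in f:
        T=np.eye(4);T[:3,:3]=R.from_euler('xyz',s['ee_rot']).as_matrix();T[:3,3]=s['eef_pos'];T=T@f['T_tool_cam']
    else:
        T=np.eye(4);a=np.array(f['attitude']);T[:3,:3]=a if a.shape==(3,3) else R.from_euler('xyz',a).as_matrix();T[:3,3]=f['xyz']
    f['T']=T; return f
def cloud(f):
    v,u=np.mgrid[0:384,0:512];z=f['z_map']
    P=np.stack([(u-f['cx'])/f['fx']*z,(v-f['cy'])/f['fy']*z,z],-1)
    return P@f['T'][:3,:3].T+f['T'][:3,3]
def atz(f,u,v,h):
    d=f['T'][:3,:3]@np.array([(u-f['cx'])/f['fx'],(v-f['cy'])/f['fy'],1]);o=f['T'][:3,3]
    return o+d*(h-o[2])/d[2]
E
python3 - <<'E'
from h import *
s=ctrl.get_state();print(s,ctrl.grip_point_offset)
for n in('top','scene'):
    f=grab(n);print(n,f['attitude'],f['xyz'],f['fx'],f['cx'],f['cy']);cv2.imwrite(f'pics/{n}0.png',cv2.resize(f['img'][:,:,::-1],(768,576)))
    P=cloud(f);print(P[192,256]); np.savez(f'{n}0.npz',P=P,img=f['img'],T=f['T'],fx=f['fx'],fy=f['fy'],cx=f['cx'],cy=f['cy'])
E
```

```text
{'time_s': 0.0, 'q': array([ 1.03539776e+00,  3.51209879e-01,  1.65240947e+00,  5.57863481e-06,
        1.13907486e+00, -8.46087197e-02]), 'joint_velocities': array([-0.00019572,  0.00012859,  0.00141935,  0.00115678,  0.00090333,
        0.00092832]), 'joint_efforts': array([-1.95951652e-03, -5.06080270e+01, -2.91409510e+01, -1.70514936e-04,
        4.48437626e-03, -3.23799526e-06]), 'eef_pos': array([0.23942579, 0.49476927, 0.20507842]), 'ee_rot': array([-3.14049546e+00, -9.81366745e-05,  2.69080042e+00]), 'ft_force': array([-0.12585265,  0.20872768, -0.43231327]), 'torque': array([-0.00559479,  0.05952359, -0.00567242]), 'finger_force': 0.0, 'finger_gap': 1.0011859431718153} 0.0187
top [-3.07002916  0.01049752 -1.55015176] [0.39670121 0.28023429 0.93042535] 457.2062972675471 252.77126758213626 188.24350767724337
[0.452235   0.28438134 0.05376507]
scene [-2.06516448 -0.01819961 -0.48331636] [ 0.10404247 -0.38463327  0.46057684] 469.2508201124011 250.1978164148017 192.9622917340915
[0.50859805 0.34356112 0.01418085]
```

View pics/top0.png

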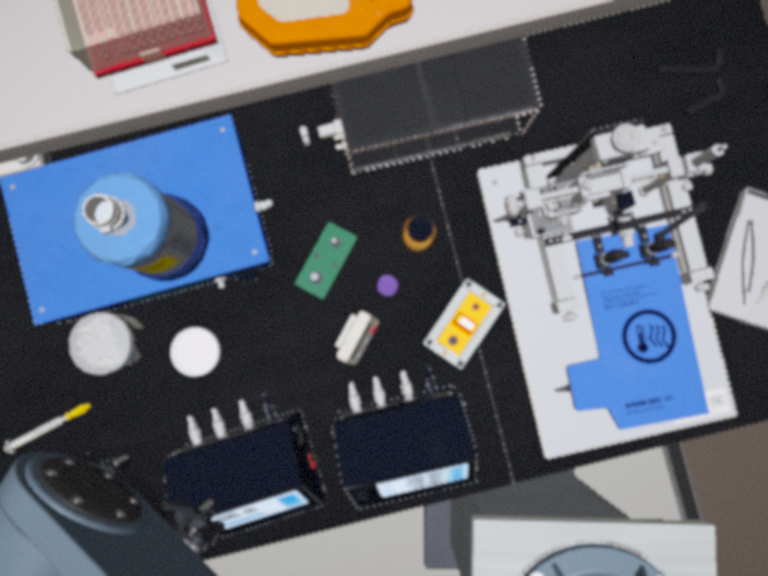

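View pics/scene0.png

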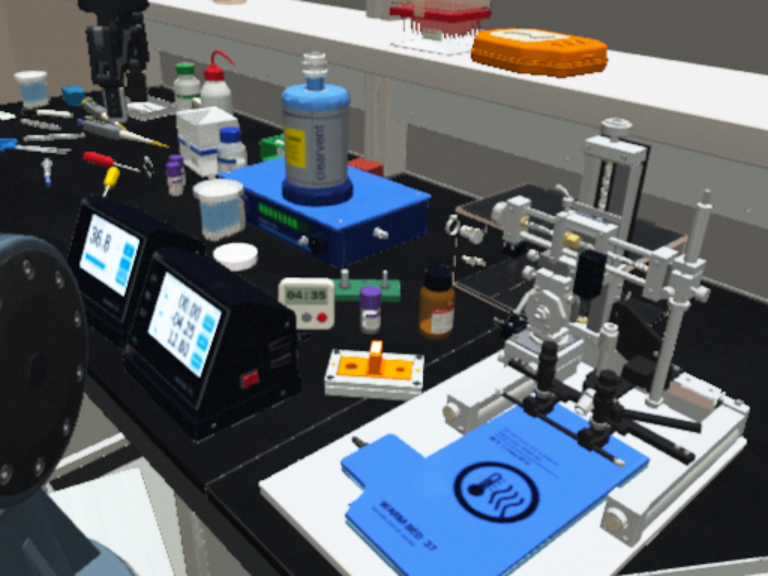

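The top view shows the mould with the orange bracket at (465,323), the gauge at (325,260) and the row between them: timer (357,337), vial (388,286) and bottle (419,232). I'll enlarge that area.

Run:
```python
import numpy as np,cv2
d=np.load('top0.npz');im=d['img'][:,:,::-1];P=d['P']
cv2.imwrite('pics/top_crop.png',cv2.resize(im[135:255,185:345],(800,600),interpolation=cv2.INTER_CUBIC))
h=np.round(P[135:255:1,185:345,2]*1000)
# obstacles height map, 2cm grid
ok=np.isfinite(P[...,2]);Q=P[ok]
xs=np.arange(.1,.8,.03);ys=np.arange(-.05,.65,.03)
print('y:',np.round(ys*100).astype(int))
for x in xs:
    print('%.2f'%x,*['%4d'%(q.max()*1000) if len(q:=Q[(abs(Q[:,0]-x)<.015)&(abs(Q[:,1]-y)<.015),2]) else '  . ' for y in ys])
```

```text
y: [-5 -2  1  4  7 10 13 16 19 22 25 28 31 34 37 40 43 46 49 52 55 58 61 64]
0.10   34   17   18   39   38   17    4    4   .    .    .    .    .    .    .    .     1    3    3    2   .    .    .    . 
0.13   16   20   16   16    4    5    4    3   .    .    .    .     3    4    3    4   28   51   58   .    .    .    .    . 
0.16    3    3    3    3    2    4    3    2    0    2    5   27   42    4   51   71   93  113  131  125   .     0   .    . 
0.19   .    .    .    .    .     3    4   27   47   62   79   93  105    3  111  130  332  141  140  140   .     3    3   -1
0.22   .     1    4    3    3    3    4   95  110  126  135  140  142  141  141  142  350  347  139  131  117    4    5    3
0.25   21   23   25   23   22    4    4  128  141  143  141  141  142  141  498  550  557  559  542  274  243    4    5    5
0.28   49   49   23   23   23    3    5    4  140  139  135  129  125  121    5  120  567  561  546  323  319    5    5    4
0.31   52   50   48   48   43   22    4    5  124  122  117  113  108   56    4    4   57  546  543  521    4    4    4    5
0.34   51   52   51   4
[... 1275 characters left out ...]
1  121  122  122  291  292  307  313  394  394  395  395  396  293  293  294
0.67   57    1    3    5    5  122  123  122  290  292  293  325  326  327  326  326  393  395  395  394  394  292  293  293
0.70    5    4    4    4  285  292  293  293  293  294  320  326  328  327  327  328  327  342    5    5    4    1  293  293
0.73    5    4  266  282  291  293  292  292  293  292  292  121   .    .     4    4    3    1   .    .    .    .    .    . 
0.76    4    4    4    3    5    2  122  120   10   .    .    .    .    .    .    .    .    .    .    .    .    .    .    . 
0.79    5    3    5    4    4    4   .    .     9   .    .    .    .    .    .    .    .    .    .    .    .    .    .    .
```

View pics/top_crop.png

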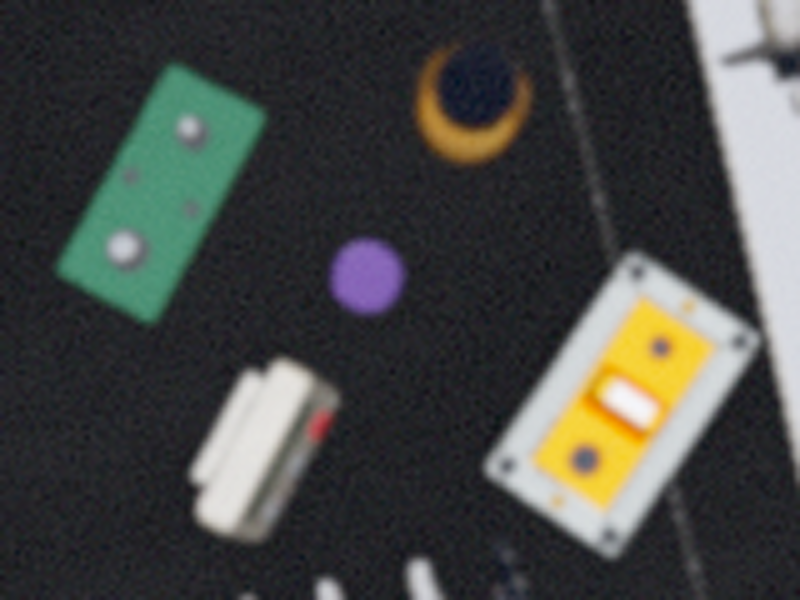

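The crop (5x, offset 185,135) shows the bracket's large hole at (585,460) and small hole at (661,347), with mould corners at (630,250), (762,338), (613,558) and (485,466). Pin tips are at (124,246) for the thick one and (190,128) for the thin one.

Run:
```python
from h import *
f=grab('top');g=grab('wrist')
p=lambda u,v,h:atz(f,185+(u-2)/5,135+(v-2)/5,h)
np.set_printoptions(precision=4,suppress=True)
def pr(n,a,b):
    d=b-a;print(n,'mid',(a+b)/2,'len',np.hypot(*d[:2]),'yaw',np.degrees(np.arctan2(d[1],d[0])))
pr('bracket',p(585,460,.02),p(661,347,.02))
c=[p(*x,.02) for x in [(630,250),(762,338),(613,558),(485,466)]]
print('mould',np.mean(c,0)); pr('mould',c[3],c[0]);pr('mould',c[2],c[1])
pr('gauge',p(124,246,.036),p(190,128,.036))
c=[p(*x,.012) for x in [(173,62),(268,113),(153,323),(57,270)]]
print('g',np.mean(c,0)); pr('g',c[3],c[0]);pr('g',c[2],c[1])
print('rib',p(632,402,.046),'bottle',p(480,85,.085),'vial',p(368,276,.055),'timer',p(262,450,.066))
print(g['T']);
```

```text
bracket mid [0.4102 0.178  0.02  ] len 0.05421228138496197 yaw -33.10067016095148
mould [0.4105 0.1782 0.02  ]
mould mid [0.4278 0.2041 0.02  ] len 0.1037473531261382 yaw -32.94494811090762
mould mid [0.3932 0.1522 0.02  ] len 0.10560005347206838 yaw -33.38787482988895
gauge mid [0.4913 0.3639 0.036 ] len 0.0532824063656174 yaw -27.696528193398045
g [0.4919 0.3638 0.012 ]
g mid [0.5021 0.3834 0.012 ] len 0.09645447794979659 yaw -27.55697698815631
g mid [0.4817 0.3442 0.012 ] len 0.09677140434474728 yaw -27.271497100060333
rib [0.4104 0.1775 0.046 ] bottle [0.5266 0.2399 0.085 ] vial [0.4565 0.2802 0.055 ] timer [0.3892 0.3189 0.066 ]
[[ 0.4359  0.8592  0.268   0.172 ]
 [ 0.9    -0.4161 -0.1301  0.5273]
 [-0.0003  0.2979 -0.9546  0.3732]
 [ 0.      0.      0.      1.    ]]
```

```bash
python3 -m creep '[0,0,0.5,-1,-0.7,0,5, 0,0,1.5,-3.2,-2.3,0,5, 0,0,2.6,-6,-4.3,0.3,5, 0,0,3.8,-9,-6.5,0.7,5, 0,0,5,-12,-8.7,1.2,5, 0,0,6.2,-15,-10.8,1.8,5, 0,0,7.4,-18,-13,2.4,5, 0,0,8.6,-21,-15.2,3,5, 0,0,9.8,-24,-17.3,3.5,5, 0,0,10.8,-26.5,-19.1,4,5, 0,0,11.6,-28.3,-20.4,4.3,5, 0,0,12,-29.2,-21.1,4.5,5]' 60
python3 -m creep '[0,0,1,0,0,0,5, 0,0,2.3,0,0,0,5, 0,0,3.6,0,0,0,5, 0,0,4.9,0,0,0,5, 0,0,6.2,0,0,0,5, 0,0,7.1,0,0,0,5, 0,0,7.45,0,0,0,5, 0,0,7.45,0,0,0,5, 0,0,7.45,0,0,0,5]'
python3 - <<'E'
from h import *
f=grab('wrist');s=ctrl.get_state();print(s['q'],s['eef_pos'],np.degrees(s['ee_rot']))
cv2.imwrite('pics/w1.png',cv2.resize(f['img'][:,:,::-1],(768,576),interpolation=cv2.INTER_CUBIC))
np.savez('w1.npz',**{k:f[k] for k in('T','fx','fy','cx','cy','img','z_map')})
E
```

```text
time_s: 1.2
eef_pos: [0.4112, 0.1751, 0.1603]
ee_rot: [-3.141, 0.0, 1.635]
ft_force: [0.2, 1.1, -0.5]
finger_gap: 0.587
finger_force: 0.0
time_s: 1.95
eef_pos: [0.4103, 0.1775, 0.1606]
ee_rot: [-3.142, 0.0, 0.993]
ft_force: [0.3, 0.2, 0.5]
finger_gap: 0.589
finger_force: 0.0
[ 3.04201806e-01  2.23454118e-01  1.95298243e+00 -5.64841558e-05
  9.65249170e-01  8.81297056e-01] [0.41037721 0.17755992 0.16058914] [-1.79998661e+02  5.80656323e-03  5.69367202e+01]
```

View pics/w1.png

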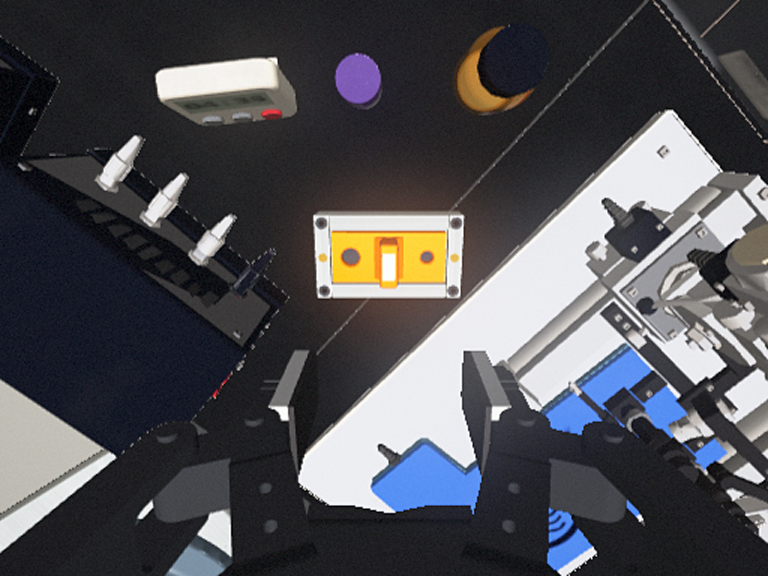

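The wrist view shows the mould square in the image, with the large hole at (350.5,257), the small hole at (427,257) and the rib top around (389,265), spanning x 382–396.

Run:
```python
from h import *
f=dict(np.load('w1.npz'))
p=lambda u,v,h:atz(f,(u-.25)/1.5,(v-.25)/1.5,h)
a,b=p(350.5,257,.02),p(427,257,.02);d=b-a
print(a,b,(a+b)/2,np.hypot(*d[:2]),np.degrees(np.arctan2(d[1],d[0])))
c=[p(*x,.02) for x in [(314,212),(464,210),(317,298),(462,298)]];print(np.mean(c,0))
for i,j in((0,1),(2,3)):
  d=c[j]-c[i];print(np.degrees(np.arctan2(d[1],d[0])))
print('rib',p(389,265,.046))
```

```text
[0.38831047 0.19167065 0.02      ] [0.43350784 0.16220925 0.02      ] [0.41090916 0.17693995 0.02      ] 0.05395160631486951 -33.09786086905521
[0.41167394 0.17749189 0.02      ]
-32.337912095733564
-33.09629095644186
rib [0.41167218 0.17773366 0.046     ]
```

```bash
python3 -m creep '[0,0,0,0,0.08,1,5, 0,0,0,0,0.08,3,5, 0,0,0,0,0.08,5,5, 0,0,0,0,0.08,7,5, 0,0,0,0,0.08,9,5, 0,0,0,0,0.08,10.5,5, 0,0,0,0,0.08,11.8,5, 0,0,0,0,0.08,12.7,5, 0,0,0,0,0.08,13.3,5, 0,0,0,0,0.08,13.65,5, 0,0,0,0,0.08,13.65,5, 0,0,0,0,0.08,13.65,5]'
python3 -m creep '[0,0,0,0,0,0,3, 0,0,0,0,0,0,2, 0,0,0,0,0,0,1.5, 0,0,0,0,0,0,1, 0,0,0,0,0,0,0.6, 0,0,0,0,0,0,0.6, 0,0,0,0,0,0,0.6, 0,0,0,0,0,0,0.6]' 60
```

```text
time_s: 3.0
eef_pos: [0.4114, 0.1775, 0.0244]
ee_rot: [3.141, -0.0, 0.994]
ft_force: [0.9, -0.8, -0.2]
finger_gap: 0.589
finger_force: 0.0
time_s: 3.67
eef_pos: [0.4112, 0.1775, 0.0241]
ee_rot: [-3.142, 0.0, 0.993]
ft_force: [0.4, 0.2, 0.7]
finger_gap: 0.07
finger_force: 0.0
```

Run:
```python
from h import *
f=grab('wrist');s=ctrl.get_state();print(s['finger_gap'],s['finger_force'],s['eef_pos'])
g=grab('scene')
a=cv2.resize(f['img'][190:350,150:350,::-1],(500,400),interpolation=cv2.INTER_CUBIC)
u,v=235,235
b=cv2.resize(g['img'][175:295,180:305,::-1],(417,400),interpolation=cv2.INTER_CUBIC)[:,50:350]
cv2.imwrite('pics/w2.png',np.hstack([a,b]))
```

```text
0.06859339307954478 0.0 [0.41117182 0.17747778 0.0240948 ]
```

View pics/w2.png

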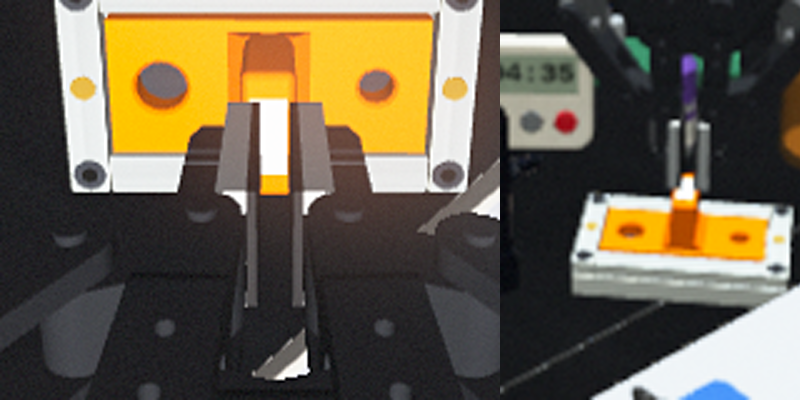

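The left crop shows the pads on both sides of the rib with a little daylight left. The right crop shows the fingertips only around the rib's upper part. I'll measure the gap and tip height from depth.

Run:
```python
from h import *
np.set_printoptions(precision=4,suppress=True)
f=grab('wrist');P=cloud(f);s=ctrl.get_state()
T=np.eye(4);T[:3,:3]=R.from_euler('xyz',s['ee_rot']).as_matrix();T[:3,3]=s['eef_pos']
L=(P-T[:3,3])@T[:3,:3]*1000
for r in (222,228,232,236,240,246,252,258,264,266):
    print(r,[tuple(np.round(L[r,c]).astype(int)) for c in range(236,286,3)])
```

```text
222 [(np.int64(1), np.int64(-13), np.int64(4)), (np.int64(0), np.int64(-12), np.int64(5)), (np.int64(2), np.int64(-9), np.int64(2)), (np.int64(2), np.int64(-8), np.int64(2)), (np.int64(12), np.int64(-5), np.int64(-21)), (np.int64(12), np.int64(-3), np.int64(-22)), (np.int64(12), np.int64(-2), np.int64(-21)), (np.int64(12), np.int64(0), np.int64(-20)), (np.int64(12), np.int64(2), np.int64(-22)), (np.int64(12), np.int64(3), np.int64(-22)), (np.int64(12), np.int64(5), np.int64(-21)), (np.int64(2), np.int64(7), np.int64(3)), (np.int64(1), np.int64(9), np.int64(4)), (np.int64(1), np.int64(11), np.int64(5)), (np.int64(1), np.int64(13), np.int64(4)), (np.int64(1), np.int64(15), np.int64(5)), (np.int64(1), np.int64(17), np.int64(4))]
228 [(np.int64(-3), np.int64(-13), np.int64(4)), (np.int64(-3), np.int64(-12), np.int64(4)), (np.int64(-3), np.int64(-10), np.int64(4)), (np.int64(-2), np.int64(-8), np.int64(2)), (np.int64(9), np.int64(-5), np.int64(-21)), (np.int64(9), np.int64(-3), np.int64(-22)), (np.int64(9), np.int64(-2), np.int64(-21)), (np.int64(9), np.int64(0), np.int64(-22)), (np.int64
[... 5745 characters left out ...]
, np.int64(-7), np.int64(-63)), (np.int64(11), np.int64(-6), np.int64(-62)), (np.int64(11), np.int64(-4), np.int64(-63)), (np.int64(10), np.int64(-3), np.int64(-62)), (np.int64(11), np.int64(-2), np.int64(-62)), (np.int64(-14), np.int64(-2), np.int64(-21)), (np.int64(-14), np.int64(0), np.int64(-22)), (np.int64(-15), np.int64(2), np.int64(-21)), (np.int64(-14), np.int64(3), np.int64(-22)), (np.int64(1), np.int64(4), np.int64(-46)), (np.int64(11), np.int64(5), np.int64(-62)), (np.int64(11), np.int64(6), np.int64(-62)), (np.int64(11), np.int64(8), np.int64(-63)), (np.int64(10), np.int64(9), np.int64(-62)), (np.int64(11), np.int64(10), np.int64(-62)), (np.int64(7), np.int64(12), np.int64(-56))]
```

Depth puts the pad ends about 29 mm behind the nominal TCP. They closed to 6 mm just above the rib top, which is 22 mm behind the TCP. So I'll reopen, go 22 mm lower and close again.

```bash
python3 -m creep '[0,0,0,0,0,0,3, 0,0,0,0,0,0,3, 0,0,0,0,0,0,3, 0,0,0,0,0,0.5,3, 0,0,0,0,0,1,3, 0,0,0,0,0,1.5,3, 0,0,0,0,0,1.9,3, 0,0,0,0,0,2.2,3, 0,0,0,0,0,2.2,3]'
python3 -m creep '[0,0,0,0,0,0,2, 0,0,0,0,0,0,1.5, 0,0,0,0,0,0,1, 0,0,0,0,0,0,0.6, 0,0,0,0,0,0,0.6, 0,0,0,0,0,0,0.6, 0,0,0,0,0,0,0.6]' 60
```

```text
time_s: 4.57
eef_pos: [0.4107, 0.1773, 0.0013]
ee_rot: [-3.141, 0.001, 0.993]
ft_force: [-0.9, -0.2, 0.1]
finger_gap: 0.353
finger_force: 0.0
time_s: 5.15
eef_pos: [0.4113, 0.1775, 0.0024]
ee_rot: [3.141, -0.0, 0.993]
ft_force: [-2.4, 0.6, 5.5]
finger_gap: 0.12
finger_force: 59.0
```

```bash
python3 -m creep '[0,0,0,0,0,-0.2,0.6, 0,0,0,0,0,-0.6,0.6, 0,0,0,0,0,-1.2,0.6, 0,0,0,0,0,-2,0.6, 0,0,0,0,0,-3,0.6, 0,0,0,0,0,-4.5,0.6, 0,0,0,0,0,-6,0.6, 0,0,0,0,0,-7.8,0.6, 0,0,0,0,0,-9.6,0.6, 0,0,0,0,0,-11.2,0.6, 0,0,0,0,0,-12.2,0.6, 0,0,0,0,0,-12.8,0.6]'
python3 -m creep '[0,0,0,0,0,0,0.6, 0,0,0,0,0,0,0.6, 0,0,0,0,0,0,0.6]'
python3 - <<'E'
from h import *
np.set_printoptions(precision=4,suppress=True)
f=grab('wrist');P=cloud(f);s=ctrl.get_state();print(s['eef_pos'],s['ee_rot'],s['ft_force'])
np.savez('w3.npz',**{k:f[k] for k in('T','fx','fy','cx','cy','img','z_map')})
T=np.eye(4);T[:3,:3]=R.from_euler('xyz',s['ee_rot']).as_matrix();T[:3,3]=s['eef_pos']
L=(P-T[:3,3])@T[:3,:3]*1000
h=cv2.cvtColor(f['img'],cv2.COLOR_RGB2HSV);m=(h[...,0]>8)&(h[...,0]<28)&(h[...,1]>150)&(h[...,2]>120)
m&=(abs(L[...,1])<50)&(abs(L[...,0])<60)&(L[...,2]<20)
q=L[m];z0=np.median(q[:,2]);k=abs(q[:,2]-z0)<4;q=q[k];A=np.c_[q[:,:2],np.ones(len(q))]
print(len(q),'plane slopes,z0',np.linalg.lstsq(A,q[:,2],rcond=None)[0], q.min(0),q.max(0))
cv2.imwrite('pics/w3.png',cv2.resize(f['img'][100:292,128:384,::-1],(800,600),interpolation=cv2.INTER_CUBIC))
E
```

```text
time_s: 6.15
eef_pos: [0.4116, 0.1776, 0.1318]
ee_rot: [3.14, -0.002, 0.993]
ft_force: [-0.3, 0.4, -1.0]
finger_gap: 0.127
finger_force: 58.5
time_s: 6.4
eef_pos: [0.4107, 0.1773, 0.1294]
ee_rot: [-3.141, 0.001, 0.993]
ft_force: [0.4, -0.3, -0.9]
finger_gap: 0.123
finger_force: 58.5
[0.4107 0.1773 0.1293] [-3.1406  0.0012  0.9935] [ 0.361  -0.0315 -0.528 ]
5114 plane slopes,z0 [  0.0021  -0.0005 -17.2322] [-19.61   -38.9565 -21.3544] [ 17.4498  41.3402 -13.357 ]
```

View pics/w3.png

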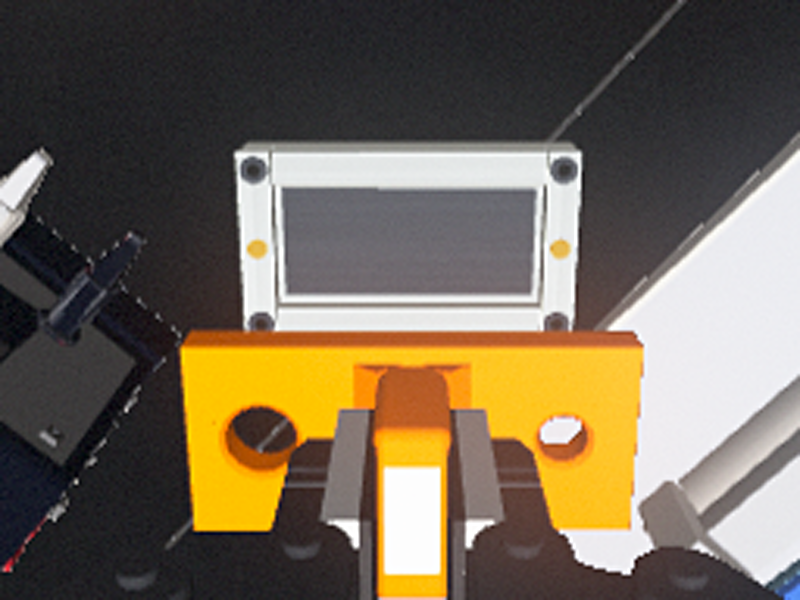

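The bracket hangs level in the fingers above the empty mould, with the large hole at (262,437) and the small hole at (563,432) in the crop. Its underside is near z = 0.138. Next I carry it over the row to the gauge.

```bash
python3 -m creep '[0,0,-0.05,0.6,-0.1,0,0.6, 0,0,-0.15,2,-0.35,0,0.6, 0,0,-0.25,4,-0.7,0,0.6, 0,0,-0.35,6,-1.05,0,0.6, 0,0,-0.5,8.2,-1.45,0,0.6, 0,0,-0.6,10.4,-1.85,0,0.6, 0,0,-0.7,12.6,-2.2,0,0.6, 0,0,-0.8,14.8,-2.6,0,0.6, 0,0,-0.95,17,-3,0,0.6, 0,0,-1.05,18.7,-3.3,0,0.6, 0,0,-1.12,19.7,-3.48,0,0.6, 0,0,-1.12,20.1,-3.54,0,0.6]'
python3 -m creep '[0,0,0,0,0,0,0.6, 0,0,0,0,0,0,0.6, 0,0,0,0,0,0,0.6, 0,0,0,0,0,0,0.6]'
python3 - <<'E'
from h import *
f=grab('wrist');s=ctrl.get_state();print(s['eef_pos'],np.degrees(s['ee_rot']))
np.savez('w4.npz',**{k:f[k] for k in('T','fx','fy','cx','cy','img','z_map')},pos=s['eef_pos'],rot=s['ee_rot'])
cv2.imwrite('pics/w4.png',cv2.resize(f['img'][100:292,128:384,::-1],(800,600),interpolation=cv2.INTER_CUBIC))
E
```

```text
time_s: 7.45
eef_pos: [0.4913, 0.3664, 0.1293]
ee_rot: [-3.141, 0.001, 1.092]
ft_force: [-0.1, -0.1, -1.0]
finger_gap: 0.126
finger_force: 58.5
time_s: 7.78
eef_pos: [0.4911, 0.3646, 0.1302]
ee_rot: [-3.142, 0.0, 1.091]
ft_force: [-0.5, 0.9, -0.5]
finger_gap: 0.12
finger_force: 58.5
[0.49113225 0.3646781  0.13025245] [1.79999716e+02 1.23733679e-03 6.24850003e+01]
```

View pics/w4.png

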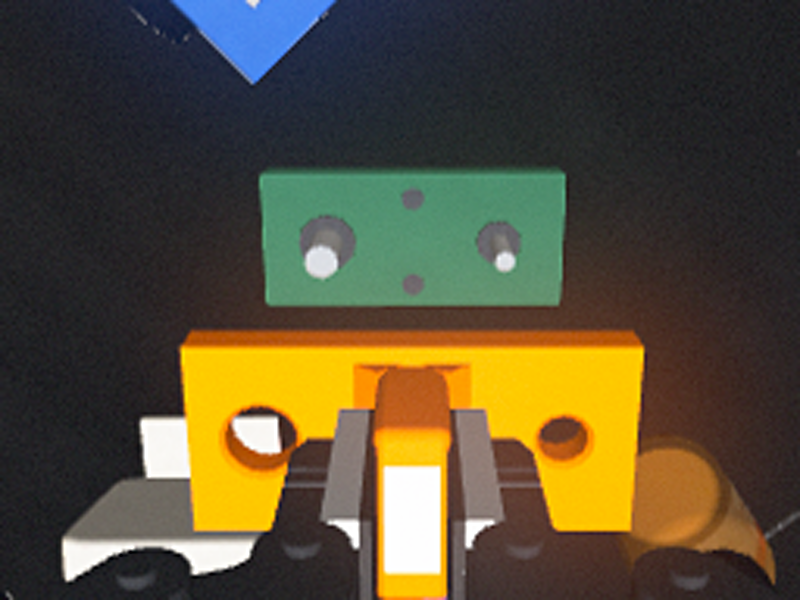

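The gauge shows square ahead of the bracket, pin tips at (321,261) and (504.5,261). Hole top rims are centred at about (262,437) and (565,439), and the plate-top corners are (181,347), (644,347), (632,529) and (193,531).

Run:
```python
from h import *
np.set_printoptions(precision=4,suppress=True)
f=dict(np.load('w4.npz'));Rt=R.from_euler('xyz',f['rot']).as_matrix()
P=cloud(f);k=3.125
p=lambda u,v,h:((atz(f,128+u/k-.34,100+v/k-.34,h)-f['pos'])@Rt*1000)
L=(P-f['pos'])@Rt*1000
h=cv2.cvtColor(f['img'],cv2.COLOR_RGB2HSV);m=(h[...,0]>8)&(h[...,0]<28)&(h[...,1]>150)&(h[...,2]>120)&(abs(L[...,2]+17)<4)
q=L[m];zt=np.median(q[:,2]);A=np.c_[q[:,:2],np.ones(len(q))];print('plate top z tool',zt,np.linalg.lstsq(A,q[:,2],rcond=None)[0])
zw=f['pos'][2]-zt/1000;print('world plate top',zw)
g=(h[...,0]>60)&(h[...,0]<90)&(h[...,1]>80)&(abs(L[...,0])<60)&(abs(L[...,1])<60);print('gauge base top world z',np.median(P[g][:,2]))
c=[p(*x,zw) for x in[(181,347),(644,347),(632,529),(193,531)]];print('corners',np.array(c),np.mean(c,0))
def pr(n,a,b):print(n,a,b,'mid',(a+b)/2,'ang',np.degrees(np.arctan2((b-a)[0],(b-a)[1])))
pr('holes',p(262,437,zw),p(565,439,zw));pr('pins',p(321,261,.036),p(504.5,261,.036))
```

```text
plate top z tool -17.14019035562694 [  0.0031   0.0001 -17.0658]
world plate top 0.14739264071338962
gauge base top world z 0.01164825463366892
corners [[ 16.6886 -38.4999 -17.1407]
 [ 16.6686  41.3088 -17.1403]
 [-19.1626  41.7348 -17.1396]
 [-19.567  -38.9632 -17.14  ]] [ -1.3431   1.3951 -17.1402]
holes [ -0.4628 -25.358  -17.1403] [ -0.8683  28.5405 -17.14  ] mid [ -0.6655   1.5912 -17.1402] ang -0.4309913061378855
pins [ -0.1821 -25.1838  94.2523] [-0.1968 28.2522 94.2526] mid [-0.1894  1.5342 94.2525] ang -0.01576780202907049
```

```bash
python3 -m creep '[0,0,0,0.08,0,0.5,0.6, 0,0,0,0.08,0,1.5,0.6, 0,0,0,0.08,0,2.7,0.6, 0,0,0,0.08,0,4,0.6, 0,0,0,0.08,0,5.3,0.6, 0,0,0,0.08,0,6.5,0.6, 0,0,0,0.08,0,7.5,0.6, 0,0,0,0.08,0,8.2,0.6, 0,0,0,0.08,0,8.7,0.6, 0,0,0,0.08,0,9,0.6, 0,0,0,0.08,0,9.15,0.6, 0,0,0,0.08,0,9.15,0.6]'
python3 -m creep '[0,0,0,0,0,0,0.6, 0,0,0,0,0,0,0.6, 0,0,0,0,0,0,0.6, 0,0,0,0,0,0,0.6]'
python3 - <<'E'
from h import *
f=grab('wrist');s=ctrl.get_state();print(s['eef_pos'],np.degrees(s['ee_rot']))
np.savez('w5.npz',**{k:f[k] for k in('T','fx','fy','cx','cy','img','z_map')},pos=s['eef_pos'],rot=s['ee_rot'])
g=grab('scene');np.savez('s5.npz',**{k:g[k] for k in('T','fx','fy','cx','cy','img','z_map')})
a=cv2.resize(f['img'][180:330,160:352,::-1],(512,400),interpolation=cv2.INTER_CUBIC)
b=cv2.resize(g['img'][150:230,180:290,::-1],(550,400),interpolation=cv2.INTER_CUBIC)[:,130:410]
cv2.imwrite('pics/w5.png',np.hstack([a,b]))
t=grab('top');cv2.imwrite('pics/t5.png',cv2.resize(t['img'][130:250,185:345,::-1],(800,600),interpolation=cv2.INTER_CUBIC))
E
```

```text
time_s: 8.83
eef_pos: [0.4917, 0.366, 0.0387]
ee_rot: [3.141, -0.0, 1.091]
ft_force: [-0.3, -0.2, -0.8]
finger_gap: 0.122
finger_force: 58.5
time_s: 9.17
eef_pos: [0.4917, 0.366, 0.0389]
ee_rot: [3.141, -0.0, 1.091]
ft_force: [-1.0, -0.4, -1.5]
finger_gap: 0.124
finger_force: 58.5
[0.49166773 0.36598046 0.03880079] [ 1.79990089e+02 -1.71424614e-02  6.25215241e+01]
```

View pics/w5.png

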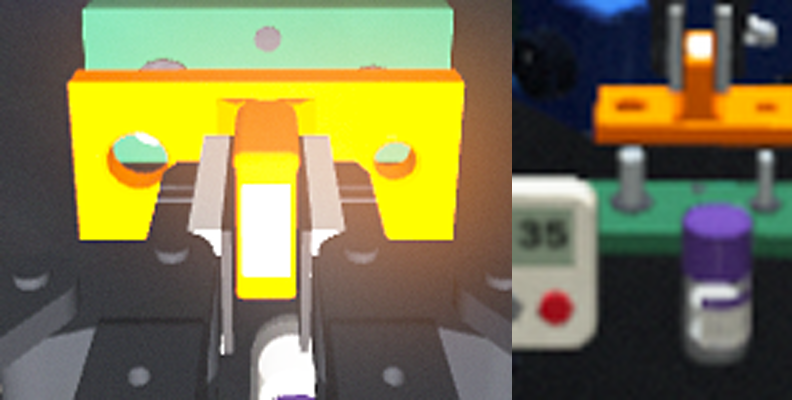

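View pics/t5.png

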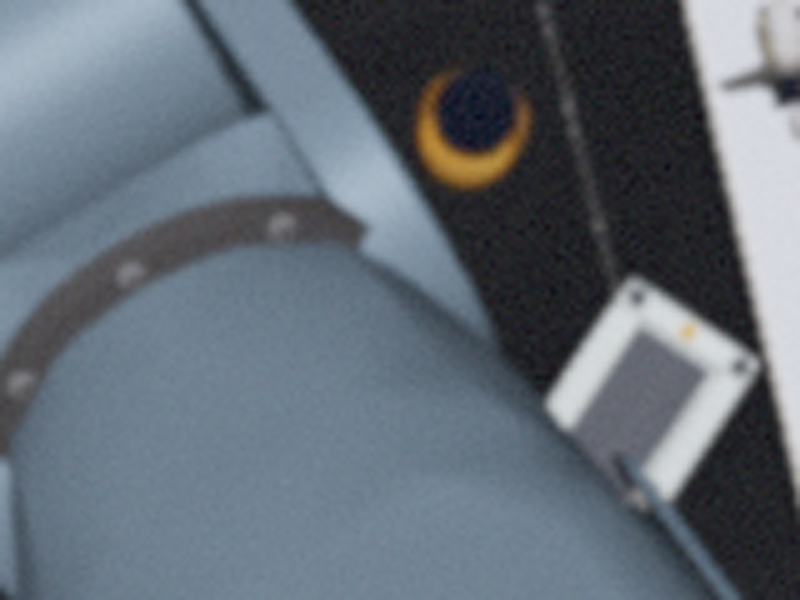

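The wrist view shows the rim of the thick pin at the top edge of the large hole, as expected for this viewing angle. The scene crop shows both pins under their holes with a visible gap: pin tips at (629,150) and (766,153), hole rims at (630,106) and (768,107). Bystanders are undisturbed. One numerical check follows.

Run:
```python
from h import *
np.set_printoptions(precision=4,suppress=True)
f=dict(np.load('s5.npz'));zt=.0388+.0171
p=lambda u,v,h:atz(f,180+(u-382)/5-.4,150+v/5-.4,h)
print('underside',zt-.008)
for n,h,q in(('L',(630,106),(629,150)),('S',(768,107),(766,153))):
    a=p(*h,zt);b=p(*q,.036);print(n,a,b,(a-b)[:2]*1000)
f=dict(np.load('w5.npz'));Rt=R.from_euler('xyz',f['rot']).as_matrix()
c=np.array([0,1.0]);
q=lambda u,v,h:(atz(f,160+u*.375-.3,180+v*.375-.3,h)-f['pos'])@Rt*1000
print(q(138,160,zt),q(394,161,zt),'pin edge',q(147,134,.036))
print('base corners',q(84,8,.012),q(452,8,.012),'screw',q(268,39,.012))
```

```text
underside 0.047900000000000005
L [0.4651 0.3772 0.0559] [0.4649 0.378  0.036 ] [ 0.1464 -0.7673]
S [0.5142 0.3528 0.0559] [0.5134 0.3518 0.036 ] [0.8644 0.9489]
[ -0.492  -25.413  -17.1038] [ -0.7403  28.016  -17.0946] pin edge [ -3.8548 -26.5126   2.795 ]
base corners [ 19.8703 -44.839   26.799 ] [19.8407 48.4535 26.8151] screw [11.5809  1.8106 26.8046]
```

```bash
python3 -c "
from bench import ctrl
s=ctrl.get_state();print(s['time_s'],s['joint_velocities'].round(4),s['finger_force']);print(ctrl.hand_in())"
```

```text
9.3167 [-0.0011  0.0012  0.0005 -0.0006  0.0017  0.0006] 58.50222945213318
the job is handed in; nothing more can be done
None
```

I handed the job in at 9.3 s with the bracket held still and level over the pin gauge; my camera checks put each hole within about 2 mm of its pin and the underside about 12 mm above the tips, the timer, bottle and vial looked unmoved, and the hand-in returned no verdict.

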